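# Seat a sleeve and hold the extraction shutter open at its mark

### The job

Set up the deburring station: stand the one tall steel sleeve upright between the two guides of the nest and slide it along them until you feel it come up against the stop, then let it go there. Then pull the spring-return extraction shutter out by its bow handle until its pointer stands within the width of the small index block beside it, and finish while still holding the handle there, so that the shutter stays open at the mark. Leave the short sleeves on the bench where they stand.

Things in the scene. Friction and masses are not known exactly. Their poses are not given: they have to be found in the camera images.
- station: Deburring station, a fixed aluminium plate 240 x 250 x 20 mm (x, y, z). Origin: centre of its underside, on the bench; x points away from the robot, y left. On its top, +y half: the nest, two guides along x, 12 mm high, 10 mm thick, 52 mm apart, centre line y = +65 mm, x -115 to +105 mm, open from above. On the -y half, centre line y = -60 mm: the shutter.
- tall_sleeve: The workpiece: a turned steel sleeve with a bore in its top, a groove near its foot and a dark cross hole; 46 mm in diameter, 70 mm tall (the only tall one), about 0.3 to 0.45 kg, standing loose on the bench. Origin: centre of its underside, z up; it is round, so its yaw does not matter.
- stop: The nest's stop, an unyielding dark steel block 20 x 48 x 25 mm between the guides, clamped at station x +20 to +60 mm. Origin: on the nest floor (20 mm above the bench), middle of the near face that the sleeve comes up against; axes as the station. A seated sleeve's axis stands 23 mm in front (-x) of this origin.
- shutter (a joint): How far the shutter is pulled out, in m: 0 shut, 0.095 at its end stop (beyond any mark). It slides along the station's -x, towards the robot, against a spring: about 3 N when shut, rising by 1 N each 10 mm (about 8 to 12 N at the mark), and springs shut when let go.
- handle (a point): Middle of the bar of the shutter's bow handle, to be gripped from above: round dark steel bar 12 mm thick along the station's y, 48 mm clear between its two posts, its axis 75 mm above the bench and 45 mm above the shutter plate. Moves with the shutter; axes as the station.
- pointer (a point): Tip of the shutter's pointer, a thin dark steel fin 4 mm thick standing up at the -y edge of the shutter plate, 10 mm towards the robot from the handle's bar. Moves with the shutter.
- mark: The index block, fixed on the rail beside the shutter at station y = -115 mm: small dark steel block 10 mm along x, 14 along y, 22 tall, clamped 45 to 80 mm towards the robot from the pointer's shut position. Origin: centre of its top face, 48 mm above the bench; axes as the station. The pointer is at the mark when its x here is 0 (the block reaches 5 mm to either side).
- short_sleeve_a: Bystander: a squat turned steel sleeve, 46 mm in diameter and only 42 mm tall, standing on the bench. Origin: centre of its underside.
- short_sleeve_b: Bystander: a squat turned steel sleeve, 46 mm in diameter and only 42 mm tall, standing on the bench. Origin: centre of its underside.
- short_sleeve_c: Bystander: a squat turned steel sleeve, 46 mm in diameter and only 42 mm tall, standing on the bench. Origin: centre of its underside.
Mind the look-alikes: they are no part of the job. What is shaped like the tall_sleeve but green is not meant.

How it is judged (in metres and radians):
On the way, in this order (a step that is already met when the one before it is completed fails the run):
1. the tall sleeve stands in the nest and is felt against the stop (contact over 0.5 N) (x of tall_sleeve in the frame of stop between -0.027 and -0.02 m and y of tall_sleeve in the frame of stop between -0.006 and 0.006 m and z of tall_sleeve in the frame of stop between -0.004 and 0.004 m and angle between tall_sleeve's own z axis and vertical below 0.08 rad and contact force between tall_sleeve and stop above 0.5 N).
2. the shutter is pulled out by the fingers until the pointer is at the index block, the sleeve left seated (x of tall_sleeve in the frame of stop between -0.027 and -0.02 m and y of tall_sleeve in the frame of stop between -0.006 and 0.006 m and z of tall_sleeve in the frame of stop between -0.004 and 0.004 m and angle between tall_sleeve's own z axis and vertical below 0.08 rad and contact force between the fingers and tall_sleeve below 0.3 N and x of pointer in the frame of mark between -0.005 and 0.005 m and contact force between the fingers and shutter above 2 N), for 0.3 s.
At the end, for the whole second after the job is handed in: The tall sleeve stands upright, let go, on the nest floor between the guides with no more than 4 mm between it and the stop, and the fingers hold the still shutter (more than 2 N on it) with the pointer within 5 mm of the middle of the index block (all of step 2 and velocity of joint shutter between -0.01 and 0.01 m/s and linear speed of tall_sleeve below 0.01 m/s); the arm keeps its last pose, push and grip.
It fails at once if a short sleeve is shifted by more than 20 mm (distance of any of short_sleeve_a, short_sleeve_b, short_sleeve_c from where it was at the start of the episode above 0.02 m).
It also fails if it takes over 64 s, if anything falls off the work surface, if the arm or the gripper's body presses on something with over 40 N, if the wrist force passes 120 N, or if a joint passes its speed limit or range.

### The arm

A 6-joint arm with a two-finger parallel gripper is mounted at the origin on the work surface. World frame = base frame: x ahead of the robot, y to its left, z up, the work surface at z = 0. Lengths are in m, angles in degrees, forces in N, time in s.
With the tool pointing down it reaches from about 0.4 to 0.825 m from the base axis. Payload 7 kg.
Tool frame: the origin (TCP) lies between the finger pads; the fingertips stand 14 mm ahead of it and the grasp point (between the pads) lies 5 mm behind it (r.tips_ahead is the distance from the TCP to the fingertips, in m); z points along the fingers, y is the direction in which the jaws open and shut (so a half turn about z gives the same grasp; the last joint's range is limited). The gripper opens to 88 mm and grips with 3 to 60 N. Pads are 19 mm wide; open, the fingers measure 130 mm over their backs; the gripper's body (78 mm by 193 mm) begins 47 mm behind the grasp point.
Start: joints at [93.054, 20.546, 0.682, 0, -70.136, -16.507], TCP at [0.157, 0.656, 0.241] pointing down, gripper open.
Joint ranges: [-176.03, 176.03], [-82.01, 121.73], [-58.28, 71.71], [-173.87, 95.51], [-174.79, -0.11], [-173.66, 173.66]. Speed limits (degrees/s): [136.94, 136.94, 172.46, 180, 180, 180].

### API

Orientations are given as [roll, pitch, yaw] about the fixed x, y, z axes, in that order (R = Rz(yaw) Ry(pitch) Rx(roll)).
In Python, from plant import r gives the robot as it stands.
- The arm moves only by the tool apply_moves, never from a script. Its arguments are lists of equal length, an entry for each row: "slide": the shift along the tool's x, y, z as a fraction of full scale, a list of three; "turn": the turn, a rotation vector about the tool's x, y, z as a fraction of full scale, a list of three; "jaw": the closure, from 0 (fully open) to 1 (shut). In form: {"slide": [[dx, dy, dz], ...], "turn": [[wx, wy, wz], ...], "jaw": [jaw, ...]}. A call has 1 to 8 rows; each row shifts and turns the commanded pose from where the row before left it, along the tool's axes as they then stand; what a row does not reach is not made up. Full scale, the value 1, is 0.1 m for a shift and 1.5 rad for a turn. A row lasts 1/10 s, in which the tool goes at most 50 mm and 8.59 degrees, less where a joint would pass 70% of its speed; a pose out of reach is approached as far as the arm can. A call with a number of a shift or a turn outside -1 to 1 is refused whole. A call with a gripper value outside its range is refused whole. The fingers move at their own pace and stop on an object; "newtons" is the grip in N (left out, the last holds). Time passes only in rows, so rows that do not move let the fingers close. It gives the time, the measured TCP pose, the force and the opening at its end, in the units of the state.
- r.get_state(): the state, without advancing time (a new reading comes with each control period).
- r.capture(name): name is "scene" or "top" or "wrist"; returns a dict with "pixels" (400x640x3 uint8, blue, green, red), "depth" (400x640 float32, m along the optical axis (not along the pixel's ray), 0 where there is no reading), "fx", "fy", "cx", "cy" (pixels), "rvec" (rotation vector, rad) and "tvec" (3), from world to camera coordinates, as OpenCV has them. Camera axes: x right, y down, z forward; pixel columns grow to the right and rows downward; lengths in m; the calibration is good to about 2 mm. The wrist camera is an equidistant fisheye: a pixel r from the principal point sees the ray r / f radians off the axis. A picture is of the moment at which its call begins.
- r.close_job(): hands the job in, once; it reports no verdict.
The state is a dict: "time_s": time; "joints": joint angles; "qd": joint speeds; "joint_torque": joint torques, N m; "tcp_pos": TCP position; "eef_rot": TCP orientation; "contact_force": force on the tool from outside, world axes, zero at the start; "moment": the same for the moment, N m; "gripper_width": finger opening in m.
Only numpy, scipy, OpenCV 4.12 (cv2) and the standard library are available. Lean on these libraries where they do the work, as an engineer would, in place of code of your own. Each camera call takes 0.05 s, during which the arm holds its last target.

## Working session

There is one attempt and no reset: what is moved stays moved. The work goes in short steps, Python scripts to look and compute and a tool call to move; the robot and the scene stay as the last step left them, time stands still between calls to the robot, and variables do not carry over. Pictures are saved under pics/ and viewed, and the job is handed in when it is done.

Besides the shell and the picture viewer there is one more tool, called as name(argument=value, ...) on one line, values as JSON. apply_moves: Moves the arm, as the interface text tells. Shift numbers are shares of 0.1 m and turn numbers shares of 1.5 rad, none past 1 either way. Its arguments: {"type":"object","properties":{"slide":{"type":"array"},"turn":{"type":"array"},"jaw":{"type":"array"},"newtons":{"type":"number"}},"required":["slide","turn","jaw"]}

```bash
mkdir -p pics; ls; python3 - <<'E'
from plant import r
import cv2
s=r.get_state()
print({k:s[k] for k in('time_s','tcp_pos','eef_rot','contact_force','gripper_width')})
import numpy as np
for n in('scene','top'):
    c=r.capture(n); cv2.imwrite(f'pics/{n}0.png',c['pixels']); np.savez(f'{n}0.npz',**c)
    R=cv2.Rodrigues(np.array(c['rvec'],float))[0]; print(n,-R.T@np.array(c['tvec']),R[2],c['fx'])
E
```

```text
pics
{'time_s': 0.0, 'tcp_pos': array([0.15693965, 0.65601633, 0.23960898]), 'eef_rot': array([ 1.79904035e+02, -6.46741874e-03, -1.34586426e+01]), 'contact_force': array([-0.29852764, -0.46690233, -0.1941423 ]), 'gripper_width': 0.08729312178440125}
scene [1.37430225 0.00925541 0.68965576] [-0.80754284  0.0320188  -0.58893917] 451.87591399214995
top [0.28257075 0.05821632 1.13080292] [ 0.20240967 -0.00423794 -0.97929177] 440.18913972258866
```

View pics/scene0.png

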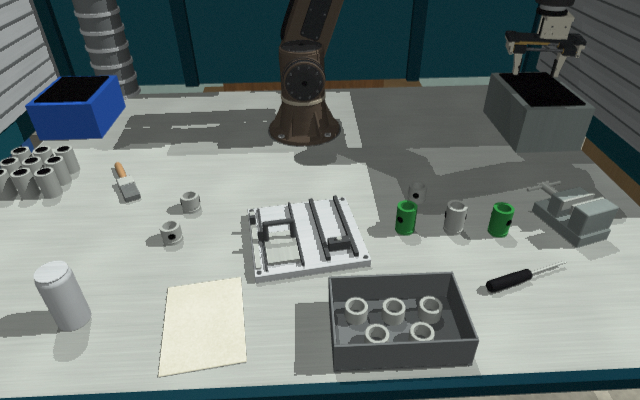

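View pics/top0.png

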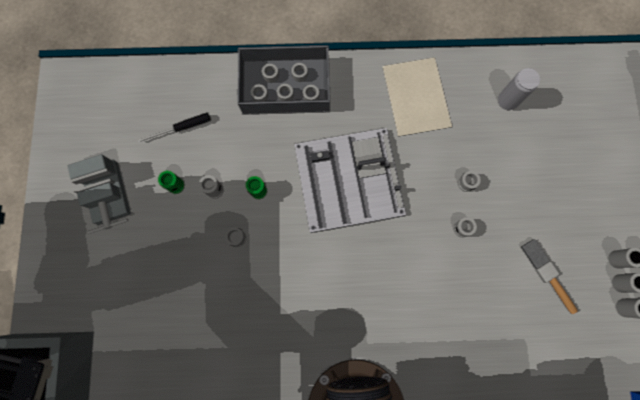

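Top view (up = +x, left = +y): the steel sleeve at about (210,184) stands between two green ones at (170,181) and (256,187). There are grey rings at (236,237), (471,180) and (467,227). The station is around (352,180). Next I'll take heights and zoom in.

```bash
cat > h.py <<'E'
import numpy as np, cv2
def load(n):
    return dict(np.load(n,allow_pickle=True))
def cloud(c):
    R=cv2.Rodrigues(np.array(c['rvec'],float))[0]; t=np.array(c['tvec'],float)
    d=c['depth']; v,u=np.indices(d.shape)
    P=np.stack([(u-c['cx'])/c['fx']*d,(v-c['cy'])/c['fy']*d,d],-1)
    W=(P-t.reshape(3))@R; W[d==0]=np.nan
    return W
E
python3 - <<'E'
from h import *
c=load('top0.npz'); W=cloud(c)
for n,(u,v) in dict(s=(210,184),g1=(170,181),g2=(256,187),a=(236,237),b=(471,180),d=(467,227)).items():
    w=W[v-22:v+23,u-22:u+23].reshape(-1,3); w=w[np.isfinite(w[:,2])]
    zt=np.percentile(w[:,2],99.5); q=w[w[:,2]>zt-.006]; 
    (cx,cy),rad=cv2.minEnclosingCircle(q[:,:2].astype(np.float32))
    print(n,'bench',np.median(w[:,2]).round(4),'top',zt.round(4),'ctr',round(cx,4),round(cy,4),'rad',round(rad,4),len(q))
p=c['pixels']; cv2.imwrite('pics/top0z.png',cv2.resize(p[115:245,280:420],None,fx=5.5,fy=4.6*1,interpolation=cv2.INTER_CUBIC)[:598])
z=W[...,2]; 
print(np.array2string((z[125:235:5,290:415:5]*1000).round(),max_line_width=250))
E
```

```text
s bench 0.0006 top 0.073 ctr 0.5501 0.347 rad 0.0235 135
g1 bench 0.0006 top 0.0727 ctr 0.5655 0.4505 rad 0.0235 143
g2 bench 0.0006 top 0.0723 ctr 0.5448 0.2323 rad 0.0229 137
a bench 0.0003 top 0.0447 ctr 0.4218 0.2871 rad 0.023 141
b bench 0.0005 top 0.0443 ctr 0.5493 -0.3151 rad 0.0238 141
d bench 0.0005 top 0.0443 ctr 0.4302 -0.2938 rad 0.0236 144
[[ 2.  2. -1. -2.  3. -2. -2. -0.  3.  2. -1. -0.  0.  0.  1.  0. -2. -0. -1. -0.  5. -0.  8.  5.  3.]
 [-2. -3.  0. -0. -2.  2.  2. -0.  2.  2.  0.  2. -0.  1.  3. -3.  0. 22. 20. 18.  2.  3.  3.  2.  6.]
 [-0. -0. -2.  2.  4. -2.  4.  2. -0.  3. -2. 19. 23. 22. 18. 22. 18. 20. 24. 27.  1. -2.  4. -1.  4.]
 [ 2.  0. -1.  3. -0. 20. 23. 19. 17. 21. 21. 21. 32. 20. 33. 29. 31. 31. 26. 27.  4. -0. -0. -1.  2.]
 [-2. 23. 21. 19. 21. 17. 18. 21. 30. 18. 21. 23. 25. 27. 29. 30. 28. 30. 28. 24. 17.  2.  3. -2.  1.]
 [-1.  2. 21. 30. 17. 20. 20. 21. 34. 20. 22. 22. 17. 32. 29. 30. 29. 31. 29. 18. 27. -1. -0. -1.  3.]
 [ 1. -1. 19. 20. 21. 43. 48. 45. 31. 22. 22. 22. 21. 32. 31. 33. 35. 29. 32. 22. 27. -4. -3.  3. -1.]
 [ 2. -0. 16. 21. 34. 40
[... 821 characters left out ...]
 35. 20. 21. 22. 23. 29. 21. 22. 14. 21. 17. 22. 19. 21. 15. 22. 20. 23.  1. -4.]
 [ 4. -1.  1.  0. 20. 31. 23. 23. 19. 19. 32. 19. 20. 19. 16. 21. 18. 22. 18. 20. 23. 20. 22.  1.  3.]
 [-1. -6.  4.  2. 20. 20. 18. 17. 16. 19. 17. 16. 21. 17. 17. 33. 19. 21. 19. 17. 18. 27. 21. -0.  0.]
 [-0.  3.  2. -1. 19. 20. 32. 21. 18. 24. 20. 34. 22. 20. 19. 32. 22. 24. 21. 18. 20. 17. 21.  9.  0.]
 [-2. -1. -1.  1. 19. 18. 32. 22. 19. 22. 16. 32. 27. 22. 21. 23. 19. 21.  3.  0.  0.  1. -1. -1.  2.]
 [-0. -1.  1. -0. 22. 19. 31. 18. 21. 22. 21. 26. 16.  1. -2. -1. -2. -2. -1.  3. -3. -0.  2.  3. -0.]
 [ 2. -3.  2.  2. 19. 22. 19.  2.  2. -3. -0.  4.  0.  2.  1. -2.  2. -8. -0. -2.  2. -1. -2.  0.  1.]]
```

View pics/top0z.png

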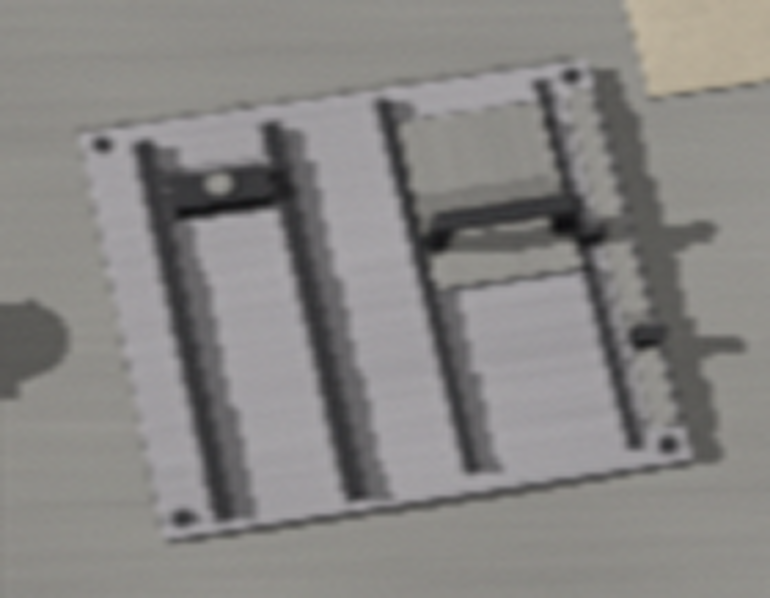

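```bash
cat >> h.py <<'E'
def ray(c,u,v,z):
    R=cv2.Rodrigues(np.array(c['rvec'],float))[0]; t=np.array(c['tvec'],float).reshape(3)
    C=-R.T@t; d=R.T@np.array([(u-c['cx'])/c['fx'],(v-c['cy'])/c['fy'],1.]); s=(z-C[2])/d[2]; return (C+s*d)
def proj(c,P):
    K=np.array([[c['fx'],0,c['cx']],[0,c['fy'],c['cy']],[0,0,1.]])
    return cv2.projectPoints(np.array(P,float).reshape(-1,3),np.array(c['rvec'],float),np.array(c['tvec'],float),K,None)[0].reshape(-1,2)
def st(pose,P):
    x,y,a=pose; P=np.array(P,float).reshape(-1,3); R=np.array([[np.cos(a),-np.sin(a),0],[np.sin(a),np.cos(a),0],[0,0,1]])
    return P@R.T+[x,y,0]
def box(x0,x1,y0,y1,z): return [[x0,y0,z],[x1,y0,z],[x1,y1,z],[x0,y1,z]]
E
cat > fit.py <<'E'
from h import *
from scipy.optimize import least_squares
c=load('top0.npz'); s=load('scene0.npz')
crop=np.array([(80,133),(588,62),(690,458),(168,538)],float)
px=np.c_[280+(crop[:,0]+.5)/5.5-.5,115+(crop[:,1]+.5)/4.6-.5]
M=np.array([[.12,.125,.02],[.12,-.125,.02],[-.12,-.125,.02],[-.12,.125,.02]])
f=least_squares(lambda q:(proj(c,st(q,M))-px).ravel(),[.55,0,0.15])
print('pose',f.x,np.degrees(f.x[2]),'res',f.fun.round(2))
import sys
np.save('pose.npy',f.x)
def overlay(c,pose,roi,k,fn,stopx=.04,mk=None):
    u0,u1,v0,v1=roi
    im=cv2.resize(c['pixels'][v0:v1,u0:u1],None,fx=k,fy=k,interpolation=cv2.INTER_CUBIC)
    def d(B,col):
        p=proj(c,st(pose,B)); p=(p-[u0,v0]+.5)*k-.5
        cv2.polylines(im,[np.round(p*8).astype(int)],True,col,1,cv2.LINE_AA,3)
    d(M,(0,0,255))
    for y in(.034,.096): d(box(-.115,.105,y-.005,y+.005,.032),(0,255,0))
    d(box(stopx,stopx+.02,.041,.089,.045),(255,255,0))
    if mk: d(box(mk-.005,mk+.005,-.122,-.108,.048),(0,255,255))
    cv2.imwrite(fn,im)
if __name__=='__main__':
    overlay(c,f.x,(285,415,120,240),5,'pics/ov_top.png')
    overlay(s,f.x,(235,380,185,285),5,'pics/ov_sc.png')
E
python3 fit.py
```

```text
pose [ 0.56646679 -0.00499988  0.15113066] 8.65914886868364 res [-0.11 -0.23  0.02 -0.79  0.74  0.47 -0.66  0.43]
```

View pics/ov_top.png

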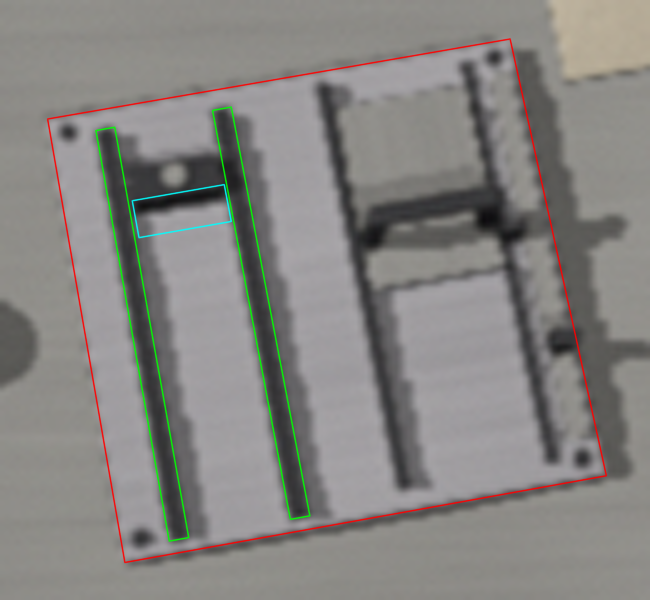

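View pics/ov_sc.png

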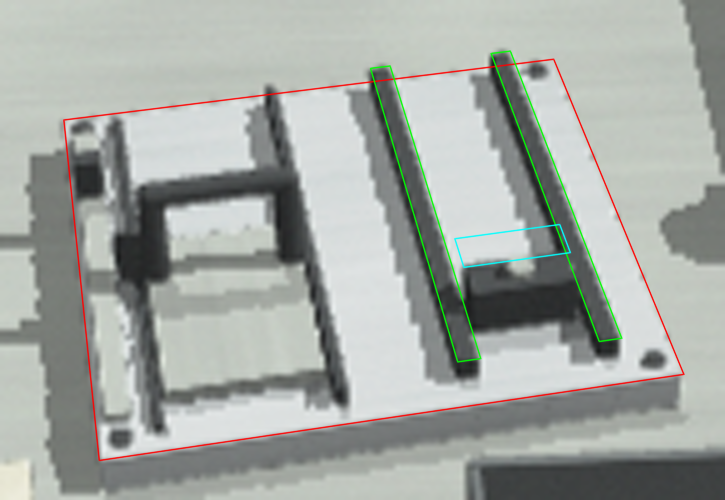

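Sizes confirm it: the steel sleeve (0.550, 0.347) is 0.07 tall, and the three 42 mm ones are a, b and d. The overlay fits the station, so its pose is good. Next I turn to the station yaw, then approach.

apply_moves(slide=[[0,0,0],[0,0,0],[0,0,0],[0,0,0],[0.28,0.3,0],[0.28,0.3,0],[0.28,0.3,0],[0.28,0.3,0]], turn=[[0,0,-0.0643],[0,0,-0.0643],[0,0,-0.0643],[0,0,-0.0643],[0,0,0],[0,0,0],[0,0,0],[0,0,0]], jaw=[0,0,0,0,0,0,0,0])

```text
time_s: 0.9
tcp_pos: [0.2867, 0.5534, 0.2402]
eef_rot: [180.0, 0.0, 8.7]
contact_force: [0.3, 0.7, -0.2]
gripper_width: 0.0876
```

```bash
cat > go.py <<'E'
import sys
from plant import r
from h import *
from scipy.spatial.transform import Rotation as Ro
def delta(p,yaw):
    s=r.get_state(); R=Ro.from_euler('xyz',s['eef_rot'],degrees=True)
    d=R.inv().apply(np.array(p)-s['tcp_pos'])/0.1
    T=Ro.from_euler('xyz',[180,0,yaw],degrees=True)
    w=(R.inv()*T).as_rotvec()/1.5
    print('t',round(s['time_s'],2),'tcp',s['tcp_pos'].round(4),'rot',s['eef_rot'].round(2),'F',s['contact_force'].round(1),'w',round(s['gripper_width'],4),'\nslide',d.round(3),'turn',w.round(4),'j',s['joints'].round(1))
if __name__=='__main__':
    a=list(map(float,sys.argv[1:])); delta(a[:3],a[3])
E
python3 go.py .55 .347 .16 8.66
```

```text
t 0.9 tcp [0.2867 0.5534 0.2402] rot [1.7996e+02 2.0000e-02 8.6800e+00] F [ 0.3  0.7 -0.2] w 0.0876 
slide [2.292 2.437 0.803] turn [0.0004 0.0002 0.0002] j [ 80.5  15.8  -6.2  -0.  -68.1  18.1]
```

apply_moves(slide=[[0.28,0.3,0],[0.28,0.3,0],[0.28,0.3,0],[0.28,0.3,0],[0.28,0.3,0],[0.28,0.3,0],[0.28,0.3,0.3],[0,0,0.3]], turn=[[0,0,0],[0,0,0],[0,0,0],[0,0,0],[0,0,0],[0,0,0],[0,0,0],[0,0,0]], jaw=[0,0,0,0,0,0,0,0])

```text
time_s: 1.7
tcp_pos: [0.5138, 0.3743, 0.1807]
eef_rot: [-180.0, -0.1, 8.4]
contact_force: [0.2, 0.0, -0.7]
gripper_width: 0.0876
```

```bash
python3 go.py .55 .347 .16 8.66; python3 - <<'E'
from plant import r
import numpy as np,cv2
c=r.capture('wrist'); cv2.imwrite('pics/w1.png',c['pixels']); np.savez('w1.npz',**c); print(c['fx'],c['cx'],c['cy'],c['rvec'],c['tvec'])
E
```

```text
t 1.7 tcp [0.5138 0.3743 0.1807] rot [-1.7996e+02 -7.0000e-02  8.4200e+00] F [ 0.2  0.  -0.7] w 0.0876 
slide [0.318 0.323 0.207] turn [-0.0004 -0.0009 -0.0028] j [ 53.6  19.3  -9.4   0.  -61.3  44.8]
309.70691628693146 317.8763257735258 199.53218831775678 [-2.22232606  1.91951358  0.24879536] [0.29579784 0.52805569 0.47360554]
```

View pics/w1.png

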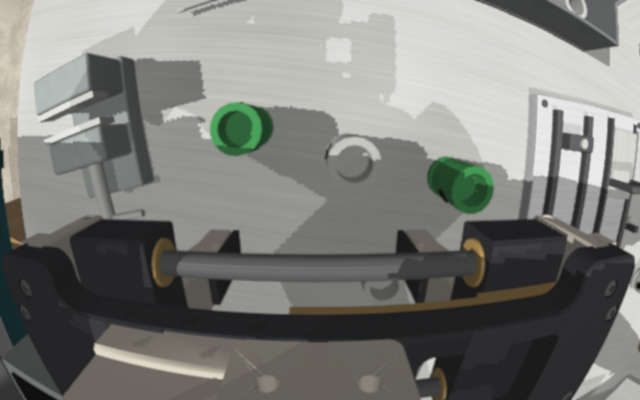

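The wrist view shows the steel sleeve's ring at (352,158) between greens at (240,128) and (463,185). I move above it.

apply_moves(slide=[[0.15,0.15,0],[0.12,0.12,0],[0,0,0],[0,0,0]], turn=[[0,0,-0.0028],[0,0,0],[0,0,0],[0,0,0]], jaw=[0,0,0,0])

```text
time_s: 2.15
tcp_pos: [0.5417, 0.3545, 0.1815]
eef_rot: [-180.0, -0.0, 8.9]
contact_force: [-0.9, -0.2, 0.8]
gripper_width: 0.0877
```

```bash
cat >> h.py <<'E'
def K_(c): return np.array([[c['fx'],0,c['cx']],[0,c['fy'],c['cy']],[0,0,1.]],float)
def fray(c,u,v,z):
    R=cv2.Rodrigues(np.array(c['rvec'],float))[0]; t=np.array(c['tvec'],float).reshape(3); C=-R.T@t
    a=np.array([(u-c['cx'])/c['fx'],(v-c['cy'])/c['fy']]); th=np.hypot(*a); 
    d=R.T@np.array([*(a/th*np.sin(th) if th>0 else a),np.cos(th)]); return C+(z-C[2])/d[2]*d
def fproj(c,P):
    return cv2.fisheye.projectPoints(np.array(P,float).reshape(-1,1,3),np.array(c['rvec'],float).reshape(3,1),np.array(c['tvec'],float).reshape(3,1),K_(c),np.zeros(4))[0].reshape(-1,2)
E
python3 go.py .55 .347 .16 8.66; python3 - <<'E'
from plant import r
from h import *
c=load('w1.npz'); print(fray(c,352,158,.07))
c=r.capture('wrist'); cv2.imwrite('pics/w2.png',cv2.resize(c['pixels'][60:330,170:470],None,fx=2.2,fy=2.2)); np.savez('w2.npz',**c)
R=cv2.Rodrigues(c['rvec'])[0]; print('cam',-R.T@c['tvec'],R[2])
E
```

```text
t 2.15 tcp [0.5417 0.3545 0.1815] rot [-1.7998e+02 -2.0000e-02  8.8500e+00] F [-0.9 -0.2  0.8] w 0.0877 
slide [0.071 0.087 0.215] turn [-0.0003 -0.0002  0.0022] j [ 50.4  20.3  -7.7  -0.  -62.   48.4]
[0.5546602  0.35200466 0.07      ]
cam [0.60949492 0.36516996 0.32436074] [-0.25261262 -0.0390863  -0.9667777 ]
```

View pics/w2.png

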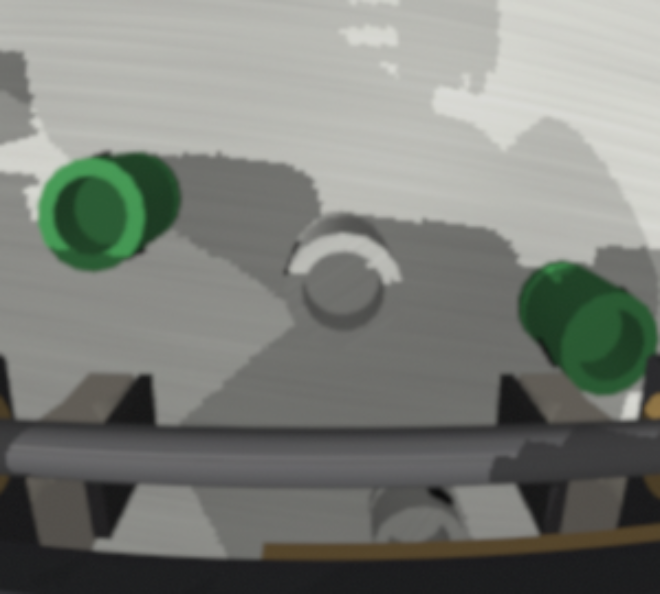

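```bash
python3 - <<'E'
from h import *
c=load('w2.npz'); print(fray(c,326.4,191.8,.07)); 
for P in [(92,213),(603,342)]: print(fray(c,170+P[0]/2.2,60+P[1]/2.2,.07))
E
```

```text
[0.55080553 0.34880601 0.07      ]
[0.56657646 0.45055926 0.07      ]
[0.54578492 0.23858851 0.07      ]
```

apply_moves(slide=[[0.06,0.06,0.3],[0,0,0],[0,0,0],[0,0,0]], turn=[[0,0,0.001],[0,0,0],[0,0,0],[0,0,0]], jaw=[0,0,0,0])

```text
time_s: 2.6
tcp_pos: [0.5484, 0.3502, 0.1524]
eef_rot: [-180.0, -0.1, 8.8]
contact_force: [0.2, 0.1, 0.4]
gripper_width: 0.0878
```

```bash
python3 go.py .5505 .348 .04 8.66
```

```text
t 2.6 tcp [0.5484 0.3502 0.1524] rot [-1.7997e+02 -7.0000e-02  8.8500e+00] F [0.2 0.1 0.4] w 0.0878 
slide [0.016 0.025 1.124] turn [-0.0004 -0.0008  0.0022] j [ 49.7  21.9  -9.3   0.  -58.7  49.1]
```

apply_moves(slide=[[0.016,0.02,0.2],[0,0,0.25],[0,0,0.25],[0,0,0.2],[0,0,0.12],[0,0,0.1],[0,0,0],[0,0,0]], turn=[[0,0,0.002],[0,0,0],[0,0,0],[0,0,0],[0,0,0],[0,0,0],[0,0,0],[0,0,0]], jaw=[0,0,0,0,0,0,0,0])

```text
time_s: 3.4
tcp_pos: [0.5506, 0.3481, 0.0399]
eef_rot: [-180.0, -0.1, 8.7]
contact_force: [-0.3, 0.2, 0.7]
gripper_width: 0.0876
```

```bash
python3 go.py .5505 .348 .04 8.66
```

```text
t 3.4 tcp [0.5506 0.3481 0.0399] rot [-1.7997e+02 -6.0000e-02  8.6500e+00] F [-0.3  0.2  0.7] w 0.0876 
slide [-0.002  0.001 -0.001] turn [-0.0003 -0.0007 -0.0001] j [ 49.4  28.7 -15.4   0.  -45.9  49.2]
```

apply_moves(slide=[[0,0,0],[0,0,0],[0,0,0],[0,0,0],[0,0,0],[0,0,0],[0,0,0],[0,0,0]], turn=[[0,0,0],[0,0,0],[0,0,0],[0,0,0],[0,0,0],[0,0,0],[0,0,0],[0,0,0]], jaw=[1,1,1,1,1,1,1,1], newtons=30)

```text
time_s: 4.2
tcp_pos: [0.5503, 0.3479, 0.0392]
eef_rot: [-180.0, -0.0, 8.6]
contact_force: [-0.8, 1.2, 1.7]
gripper_width: 0.0458
```

apply_moves(slide=[[0,0,-0.1],[0,0,-0.2],[0,0,-0.25],[0,0,-0.3],[0,0,-0.3],[0,0,0],[0,0,0]], turn=[[0,0,0],[0,0,0],[0,0,0],[0,0,0],[0,0,0],[0,0,0],[0,0,0]], jaw=[1,1,1,1,1,1,1])

```text
time_s: 4.9
tcp_pos: [0.5499, 0.3475, 0.1546]
eef_rot: [-180.0, -0.0, 8.6]
contact_force: [-0.8, -0.8, -3.6]
gripper_width: 0.0459
```

```bash
python3 - <<'E'
from h import *
p=np.load('pose.npy'); 
print(st(p,[[-.03,.065,0]]))
c=load('top0.npz')
a=p[2];R=np.array([[np.cos(a),-np.sin(a)],[np.sin(a),np.cos(a)]])
def s(u,v,z): return (ray(c,285+(u+.5)/5-.5,120+(v+.5)/5-.5,z)[:2]-p[:2])@R
print('stop near top edge',s(183,203-9,.045),s(183,190,.045)); print('mark c top',s(562,337,.048)); print('pointer',s(512,228,.048)); print('handle bar',s(432,210,.075))
E
python3 - <<'E'
from plant import r
import cv2,numpy as np
c=r.capture('wrist'); cv2.imwrite('pics/w3.png',c['pixels']); np.savez('w3.npz',**c)
E
python3 go.py .5277 .0547 .15 8.66
```

```text
[[0.52702261 0.05474254 0.        ]]
stop near top edge [0.0585547 0.0625419] [0.06066157 0.06216589]
mark c top [-0.05064463 -0.11251211]
pointer [ 0.00982177 -0.09940651]
handle bar [ 0.01906584 -0.05697842]
t 4.95 tcp [0.5494 0.347  0.1533] rot [1.7998e+02 9.0000e-02 8.6000e+00] F [-1.1  0.4 -4. ] w 0.0458 
slide [-0.652  2.858  0.035] turn [ 0.0003  0.0011 -0.0007] j [ 49.4  21.9  -9.2  -0.  -59.   49.2]
```

View pics/w3.png

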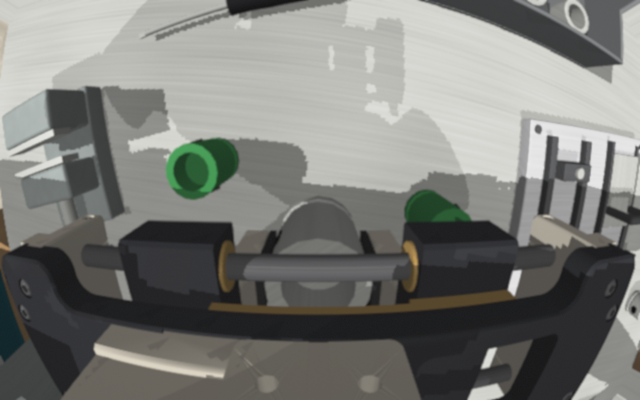

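The sleeve is held (opening 45.8 mm, about 4 N). I carry it over the green one to the nest.

apply_moves(slide=[[-0.06,0.15,0],[-0.08,0.3,0],[-0.08,0.35,0],[-0.08,0.35,0],[-0.08,0.35,0],[-0.08,0.35,0],[-0.08,0.35,0],[-0.08,0.3,0]], turn=[[0,0,0],[0,0,0],[0,0,0],[0,0,0],[0,0,0],[0,0,0],[0,0,0],[0,0,0]], jaw=[1,1,1,1,1,1,1,1])

```text
time_s: 5.75
tcp_pos: [0.5247, 0.0886, 0.1527]
eef_rot: [179.9, 0.2, 8.6]
contact_force: [0.8, 0.2, -3.6]
gripper_width: 0.0456
```

apply_moves(slide=[[0,0.25,0],[0,0.1,0],[0,0,0],[0,0,0],[0,0,0]], turn=[[0,0,0],[0,0,0],[0,0,0],[0,0,0],[0,0,0]], jaw=[1,1,1,1,1])

```text
time_s: 6.25
tcp_pos: [0.5315, 0.0572, 0.1537]
eef_rot: [180.0, 0.0, 8.7]
contact_force: [0.1, 0.5, -4.2]
gripper_width: 0.0454
```

```bash
python3 go.py .527 .0547 .12 8.66
python3 - <<'E'
from plant import r
from h import *
for n in('wrist','top','scene'):
    c=r.capture(n); np.savez(n+'4.npz',**c); cv2.imwrite(f'pics/{n}4.png',c['pixels'])
c=load('wrist4.npz'); p=np.load('pose.npy'); im=c['pixels'].copy()
def d(B,col): cv2.polylines(im,[np.round(fproj(c,st(p,B))*8).astype(int)],True,col,1,cv2.LINE_AA,3)
def dense(x0,x1,y0,y1,z):
    k=np.linspace(0,1,15)[:-1]; b=np.array(box(x0,x1,y0,y1,z)); return np.concatenate([b[i]+(b[(i+1)%4]-b[i])*k[:,None] for i in range(4)])
d(dense(-.12,.12,-.125,.125,.02),(0,0,255))
for y in(.034,.096): d(dense(-.115,.105,y-.005,y+.005,.032),(0,255,0))
d(dense(.059,.079,.041,.089,.045),(255,255,0)); d(dense(-.056,-.046,-.122,-.108,.048),(0,255,255))
cv2.imwrite('pics/w4ov.png',cv2.resize(im[:300,100:640],None,fx=1.48,fy=1.48))
E
```

```text
t 6.25 tcp [0.5315 0.0572 0.1537] rot [1.80e+02 4.00e-02 8.67e+00] F [ 0.1  0.5 -4.2] w 0.0454 
slide [-0.048  0.018  0.337] turn [0.     0.0004 0.0001] j [ 27.2  11.7 -23.9  -0.  -54.4  71.5]
```

View pics/w4ov.png

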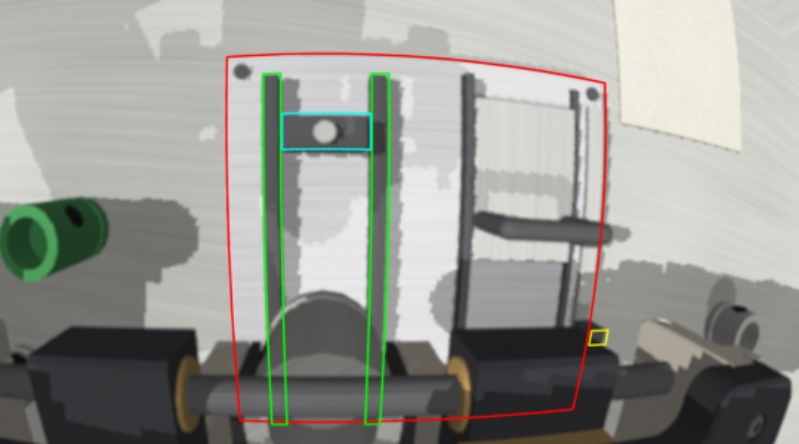

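The overlay matches guides, stop and plate to about 1 mm. The stop's near face is at station x ≈ +0.059. I centre the sleeve and lower it between the guides.

apply_moves(slide=[[0,0.017,0.2],[0,0,0.25],[0,0,0.2],[0,0,0.1],[0,0,0],[0,0,0],[0,0,0]], turn=[[0,0,0],[0,0,0],[0,0,0],[0,0,0],[0,0,0],[0,0,0],[0,0,0]], jaw=[1,1,1,1,1,1,1])

```text
time_s: 7.1
tcp_pos: [0.5328, 0.0553, 0.0802]
eef_rot: [-180.0, -0.1, 8.7]
contact_force: [0.5, 0.3, -3.1]
gripper_width: 0.0453
```

```bash
cat >> h.py <<'E'
def tost(P):
    p=np.load('pose.npy'); a=p[2]; R=np.array([[np.cos(a),-np.sin(a)],[np.sin(a),np.cos(a)]]); return (np.array(P)[:2]-p[:2])@R
E
python3 go.py .5313 .0554 .0594 8.66; python3 -c "
from plant import r
from h import *
print(tost(r.get_state()['tcp_pos']))"
```

```text
t 7.1 tcp [0.5328 0.0553 0.0802] rot [-1.7998e+02 -1.1000e-01  8.6600e+00] F [ 0.5  0.3 -3.1] w 0.0453 
slide [-0.015 -0.003  0.208] turn [-0.0002 -0.0013 -0.    ] j [ 26.9  16.8 -28.6   0.  -44.4  71.7]
[-0.02421332  0.06471102]
```

apply_moves(slide=[[0,-0.003,0.05],[0,0,0.05],[0,0,0.03],[0,0,0.02],[0,0,0.02],[0,0,0.02],[0,0,0],[0,0,0]], turn=[[0,0,0],[0,0,0],[0,0,0],[0,0,0],[0,0,0],[0,0,0],[0,0,0],[0,0,0]], jaw=[1,1,1,1,1,1,1,1])

```text
time_s: 7.9
tcp_pos: [0.5319, 0.0552, 0.06]
eef_rot: [180.0, 0.0, 8.6]
contact_force: [1.0, -0.2, -3.1]
gripper_width: 0.0457
```

apply_moves(slide=[[0,0,0.005],[0,0,0.005],[0,0,0],[0,0,0]], turn=[[0,0,0],[0,0,0],[0,0,0],[0,0,0]], jaw=[1,1,1,1])

```text
time_s: 8.3
tcp_pos: [0.532, 0.0552, 0.0591]
eef_rot: [-180.0, -0.0, 8.6]
contact_force: [-0.7, 0.4, -3.3]
gripper_width: 0.0458
```

apply_moves(slide=[[0,0,0.005],[0,0,0.005],[0,0,0],[0,0,0]], turn=[[0,0,0],[0,0,0],[0,0,0],[0,0,0]], jaw=[1,1,1,1])

```text
time_s: 8.7
tcp_pos: [0.532, 0.0552, 0.0591]
eef_rot: [180.0, -0.0, 8.7]
contact_force: [-4.1, 0.5, 8.4]
gripper_width: 0.0451
```

It is on the floor. I ease off the downward push and slide along the guides.

apply_moves(slide=[[0,0,-0.009],[0.08,0,0],[0.1,0,0],[0.1,0,0],[0.1,0,0],[0.08,0,0],[0,0,0],[0,0,0]], turn=[[0,0,0],[0,0,0],[0,0,0],[0,0,0],[0,0,0],[0,0,0],[0,0,0],[0,0,0]], jaw=[1,1,1,1,1,1,1,1])

```text
time_s: 9.5
tcp_pos: [0.5792, 0.0625, 0.0592]
eef_rot: [-180.0, -0.1, 8.6]
contact_force: [2.3, 0.2, 0.4]
gripper_width: 0.0458
```

```bash
python3 -c "
from plant import r
from h import *
s=r.get_state();print(tost(s['tcp_pos']),s['tcp_pos'],s['contact_force'])"
```

```text
[0.02275509 0.06476849] [0.57921122 0.06245626 0.05917117] [2.30734058 0.20970223 0.44009509]
```

apply_moves(slide=[[0.04,0,0],[0.03,0,0],[0.02,0,0],[0.01,0,0],[0.01,0,0],[0,0,0]], turn=[[0,0,0],[0,0,0],[0,0,0],[0,0,0],[0,0,0],[0,0,0]], jaw=[1,1,1,1,1,1])

```text
time_s: 10.1
tcp_pos: [0.5871, 0.0633, 0.0592]
eef_rot: [180.0, 0.1, 8.6]
contact_force: [-6.7, -1.2, 7.4]
gripper_width: 0.0455
```

apply_moves(slide=[[0.01,0,0],[0.01,0,0],[0,0,0]], turn=[[0,0,0],[0,0,0],[0,0,0]], jaw=[1,1,1])

```text
time_s: 10.4
tcp_pos: [0.5891, 0.0636, 0.0591]
eef_rot: [180.0, 0.1, 8.6]
contact_force: [-5.2, -0.6, 7.5]
gripper_width: 0.0458
```

apply_moves(slide=[[0,0,-0.006],[0.01,0,0],[0,0,0]], turn=[[0,0,0],[0,0,0],[0,0,0]], jaw=[1,1,1])

```text
time_s: 10.7
tcp_pos: [0.5911, 0.0643, 0.0592]
eef_rot: [-180.0, 0.0, 8.6]
contact_force: [-1.4, -1.5, -2.5]
gripper_width: 0.0456
```

apply_moves(slide=[[0.01,0,0],[0.01,0,0],[0,0,0]], turn=[[0,0,0],[0,0,0],[0,0,0]], jaw=[1,1,1])

```text
time_s: 11.0
tcp_pos: [0.5918, 0.0643, 0.0592]
eef_rot: [180.0, 0.2, 8.6]
contact_force: [-6.5, 1.0, 2.6]
gripper_width: 0.0458
```

apply_moves(slide=[[0.01,0,-0.002],[0.01,0,0],[0,0,0]], turn=[[0,0,0],[0,0,0],[0,0,0]], jaw=[1,1,1])

```text
time_s: 11.3
tcp_pos: [0.592, 0.0643, 0.0593]
eef_rot: [180.0, 0.3, 8.6]
contact_force: [-13.2, 1.8, 6.9]
gripper_width: 0.0454
```

A rise to 13 N with no movement, where vision put the stop: seated. I relieve the push, release and rise.

apply_moves(slide=[[-0.02,0,0],[-0.01,0,0],[0,0,0],[0,0,0]], turn=[[0,0,0],[0,0,0],[0,0,0],[0,0,0]], jaw=[1,1,1,1])

```text
time_s: 11.7
tcp_pos: [0.5918, 0.0643, 0.0593]
eef_rot: [180.0, 0.1, 8.6]
contact_force: [-3.4, 0.8, -3.6]
gripper_width: 0.0456
```

apply_moves(slide=[[0,0,0],[0,0,0],[0,0,0],[0,0,0],[0,0,0],[0,0,0]], turn=[[0,0,0],[0,0,0],[0,0,0],[0,0,0],[0,0,0],[0,0,0]], jaw=[0,0,0,0,0,0])

```text
time_s: 12.3
tcp_pos: [0.5924, 0.0644, 0.0599]
eef_rot: [-180.0, -0.0, 8.6]
contact_force: [0.4, 0.2, 0.4]
gripper_width: 0.0855
```

apply_moves(slide=[[0,0,-0.1],[0,0,-0.2],[0,0,-0.25],[0,0,-0.25],[0,0,-0.2],[0,0,0],[0,0,0]], turn=[[0,0,0],[0,0,0],[0,0,0],[0,0,0],[0,0,0],[0,0,0],[0,0,0]], jaw=[0,0,0,0,0,0,0])

```text
time_s: 13.0
tcp_pos: [0.5924, 0.0645, 0.1608]
eef_rot: [-180.0, -0.1, 8.6]
contact_force: [-0.8, -0.6, -0.8]
gripper_width: 0.0876
```

```bash
python3 - <<'E'
from plant import r
from h import *
s=r.get_state(); print(s['time_s'],s['tcp_pos'],tost(s['tcp_pos']))
for n in('wrist','top','scene'):
    c=r.capture(n); np.savez(n+'5.npz',**c); cv2.imwrite(f'pics/{n}5.png',c['pixels'])
cv2.imwrite('pics/sc5z.png',cv2.resize(c['pixels'][150:290,225:390],None,fx=4.2,fy=4.2))
E
```

```text
13.0 [0.5923676  0.06448251 0.16075894] [0.03606657 0.06479087]
```

View pics/wrist5.png

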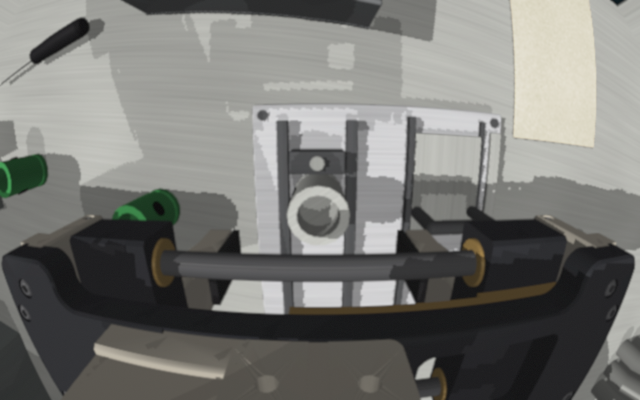

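View pics/sc5z.png

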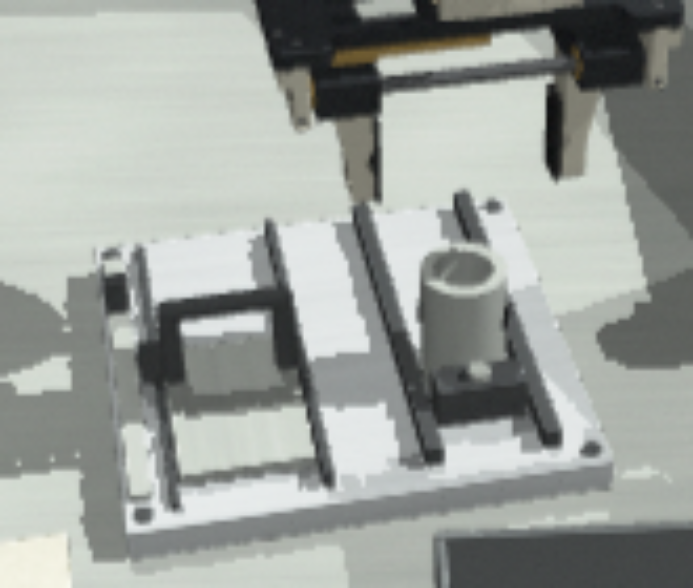

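The sleeve stands upright against the stop at wrist pixel (318,213), and the scene view agrees. Now I locate the pointer and mark precisely while turning the gripper.

apply_moves(slide=[[0,0,0],[0,0,0],[0,0,0],[0,0,0],[0,0,0],[0,0,0],[0,0,0],[0,0,0]], turn=[[0,0,0.095],[0,0,0.095],[0,0,0.095],[0,0,0.095],[0,0,0.095],[0,0,0.095],[0,0,0.095],[0,0,0.095]], jaw=[0,0,0,0,0,0,0,0])

```text
time_s: 13.95
tcp_pos: [0.5918, 0.0642, 0.1588]
eef_rot: [179.9, 0.0, -57.0]
contact_force: [0.3, 0.3, 0.3]
gripper_width: 0.0873
```

apply_moves(slide=[[0,0,0],[0,0,0],[0,0,0],[0,0,0],[0,0,0]], turn=[[0,0,0.095],[0,0,0.095],[0,0,0.095],[0,0,0],[0,0,0]], jaw=[0,0,0,0,0])

```text
time_s: 14.45
tcp_pos: [0.592, 0.0642, 0.1591]
eef_rot: [179.9, -0.0, -80.9]
contact_force: [-0.6, -0.1, 0.3]
gripper_width: 0.0877
```

```bash
python3 - <<'E'
from h import *
p=np.load('pose.npy'); t=st(p,[[.0195,-.06,0]])[0]; print(t)
import subprocess; print(subprocess.run(['python3','go.py',str(t[0]),str(t[1]),'.16','-81.34'],capture_output=True,text=True).stdout)
c=load('top0.npz'); s=load('scene0.npz')
def ov(c,roi,k,fn):
    u0,u1,v0,v1=roi
    im=cv2.resize(c['pixels'][v0:v1,u0:u1],None,fx=k,fy=k,interpolation=cv2.INTER_CUBIC)
    raw=im.copy()
    def d(B,col):
        q=(proj(c,st(p,B))-[u0,v0]+.5)*k-.5; cv2.polylines(im,[np.round(q*8).astype(int)],True,col,1,cv2.LINE_AA,3)
    d(box(-.0555,-.0455,-.122,-.108,.048),(0,255,255))
    d(box(-.0555,-.0455,-.122,-.108,.026),(0,160,160))
    d(box(.0078,.0118,-.112,-.09,.048),(0,0,255)); d(box(.0138,.0258,-.09,-.03,.081),(0,255,0))
    return np.hstack([raw,im])
a=ov(c,(370,415,140,215),8,''); b=ov(s,(240,300,195,250),6,'')
cv2.imwrite('pics/mk_top.png',a); cv2.imwrite('pics/mk_sc.png',b)
E
```

```text
[ 0.59477788 -0.06138012  0.        ]
t 14.45 tcp [0.592  0.0642 0.1591] rot [ 1.7993e+02 -2.0000e-02 -8.0940e+01] F [-0.6 -0.1  0.3] w 0.0877 
slide [ 1.245  0.17  -0.008] turn [ 0.0008 -0.0002  0.0047] j [ 25.   16.9 -16.   -0.  -57.2 -15.9]
```

View pics/mk_top.png

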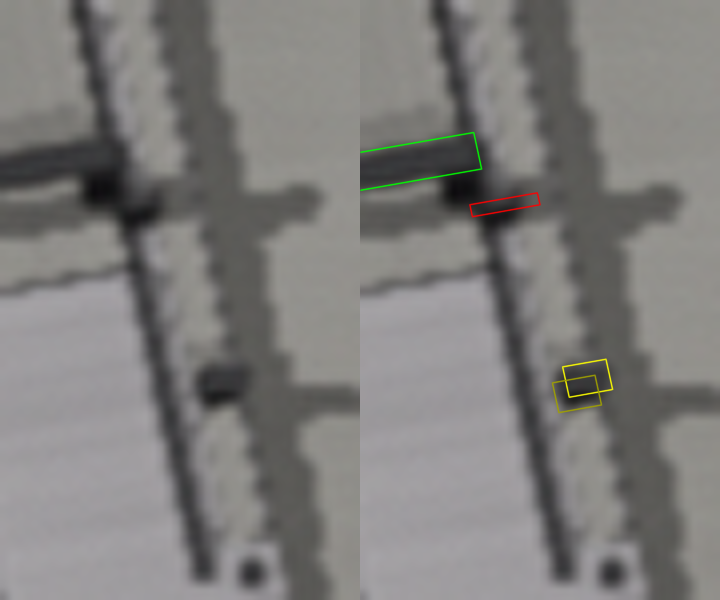

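View pics/mk_sc.png

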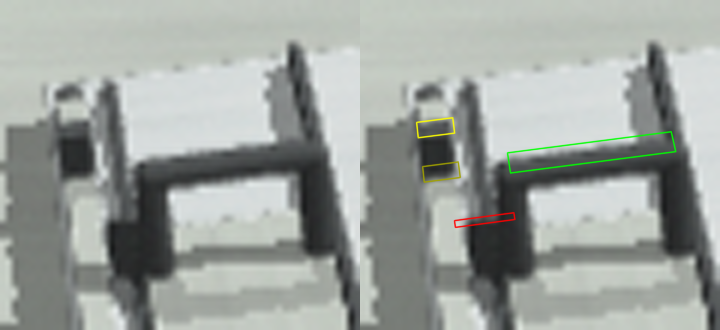

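apply_moves(slide=[[0.2,0.03,0],[0.3,0.04,0],[0.3,0.04,0],[0.25,0.04,0],[0.18,0.01,0],[0,0,0],[0,0,0],[0,0,0]], turn=[[0,0,0.0047],[0,0,0],[0,0,0],[0,0,0],[0,0,0],[0,0,0],[0,0,0],[0,0,0]], jaw=[0,0,0,0,0,0,0,0])

```text
time_s: 15.25
tcp_pos: [0.5945, -0.0592, 0.1596]
eef_rot: [180.0, 0.0, -81.5]
contact_force: [-0.0, -0.5, 0.0]
gripper_width: 0.0875
```

```bash
python3 go.py .5948 -.0614 .07 -81.34; cat > w.py <<'E'
import sys
from plant import r
from h import *
n=sys.argv[1]; hx=float(sys.argv[2]); c=r.capture('wrist'); np.savez(n+'.npz',**c); p=np.load('pose.npy'); im=c['pixels'].copy(); raw=im.copy()
def dense(x0,x1,y0,y1,z):
    k=np.linspace(0,1,15)[:-1]; b=np.array(box(x0,x1,y0,y1,z)); return np.concatenate([b[i]+(b[(i+1)%4]-b[i])*k[:,None] for i in range(4)])
def d(B,col): cv2.polylines(im,[np.round(fproj(c,st(p,B))*8).astype(int)],True,col,1,cv2.LINE_AA,3)
d(dense(-.12,.12,-.125,.125,.02),(0,0,255)); d(dense(-.0555,-.0455,-.122,-.108,.048),(0,255,255)); d(dense(hx-.006,hx+.006,-.09,-.03,.081),(0,255,0))
cv2.imwrite(f'pics/{n}.png',raw); cv2.imwrite(f'pics/{n}o.png',cv2.resize(im[80:320,150:500],None,fx=2.25,fy=2.25,interpolation=cv2.INTER_CUBIC))
E
python3 w.py w6 .0198
```

```text
t 15.25 tcp [ 0.5945 -0.0592  0.1596] rot [179.99   0.   -81.48] F [-0.  -0.5  0. ] w 0.0875 
slide [0.023 0.    0.896] turn [ 0.0001  0.     -0.0016] j [ 13.   17.  -15.7  -0.  -57.3  -4.5]
```

View pics/w6.png

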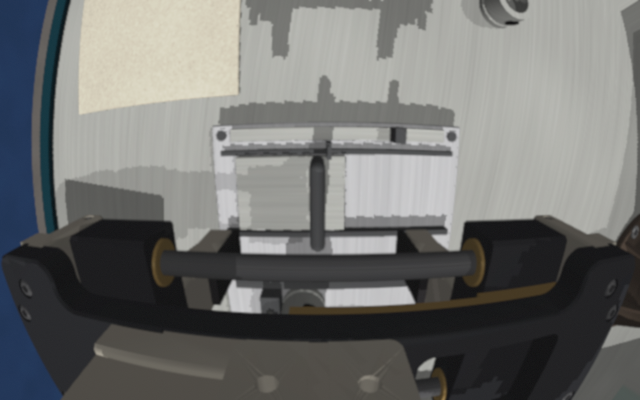

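View pics/w6o.png

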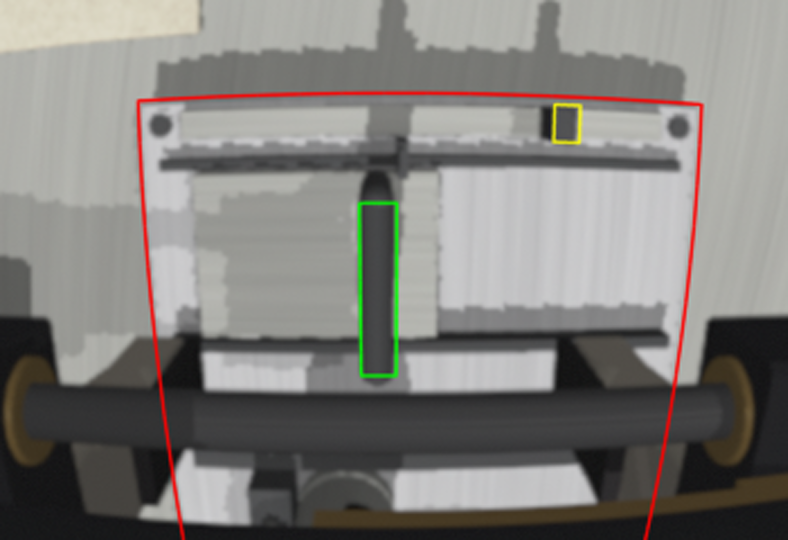

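The wrist overlay matches the plate, the mark (yellow, crop (566,124)) and the bar (green) to under 1 mm. The pointer fin is at crop (402,150). I descend onto the handle.

apply_moves(slide=[[0.018,0,0.2],[0,0,0.25],[0,0,0.2],[0,0,0.15],[0,0,0.095],[0,0,0],[0,0,0]], turn=[[0,0,-0.0016],[0,0,0],[0,0,0],[0,0,0],[0,0,0],[0,0,0],[0,0,0]], jaw=[0,0,0,0,0,0,0])

```text
time_s: 16.0
tcp_pos: [0.5952, -0.0611, 0.0707]
eef_rot: [-180.0, -0.0, -81.4]
contact_force: [0.1, -0.3, 0.4]
gripper_width: 0.0877
```

apply_moves(slide=[[0,0,0],[0,0,0],[0,0,0],[0,0,0],[0,0,0],[0,0,0],[0,0,0],[0,0,0]], turn=[[0,0,0],[0,0,0],[0,0,0],[0,0,0],[0,0,0],[0,0,0],[0,0,0],[0,0,0]], jaw=[1,1,1,1,1,1,1,1], newtons=40)

```text
time_s: 16.8
tcp_pos: [0.5948, -0.0615, 0.0702]
eef_rot: [180.0, -0.0, -81.4]
contact_force: [0.3, 0.4, -0.1]
gripper_width: 0.0293
```

apply_moves(slide=[[0,0,0],[0,0,0],[0,0,0]], turn=[[0,0,0],[0,0,0],[0,0,0]], jaw=[1,1,1])

```text
time_s: 17.1
tcp_pos: [0.5954, -0.0613, 0.0703]
eef_rot: [-179.9, -0.0, -81.4]
contact_force: [3.4, -0.0, -2.1]
gripper_width: 0.0106
```

```bash
python3 go.py .5948 -.0614 .07 -81.34; python3 -c "
from plant import r
from h import *
s=r.get_state();print(tost(s['tcp_pos']))"
```

```text
t 17.1 tcp [ 0.5954 -0.0613  0.0703] rot [-179.94   -0.    -81.43] F [ 3.4 -0.  -2.1] w 0.0106 
slide [-0.     0.006  0.003] turn [-0.0007 -0.     -0.0011] j [ 12.8  22.6 -21.1   0.  -46.3  -4.3]
[ 0.02010592 -0.06003612]
```

apply_moves(slide=[[0,0,0],[0,0.03,0],[0,0.06,0],[0,0.1,0],[0,0.1,0],[0,0.1,0],[0,0.06,0],[0,0,0]], turn=[[0,0,0],[0,0,0],[0,0,0],[0,0,0],[0,0,0],[0,0,0],[0,0,0],[0,0,0]], jaw=[1,1,1,1,1,1,1,1])

```text
time_s: 17.9
tcp_pos: [0.5504, -0.0683, 0.0703]
eef_rot: [-179.9, -0.0, -81.4]
contact_force: [8.0, -2.0, -9.1]
gripper_width: 0.0111
```

```bash
python3 go.py .5948 -.0614 .07 -81.34; python3 -c "
from plant import r
from h import *
s=r.get_state();print(tost(s['tcp_pos']))"; python3 w.py w7 -.024
```

```text
t 17.9 tcp [ 0.5504 -0.0683  0.0703] rot [-179.89   -0.    -81.44] F [ 8.  -2.  -9.1] w 0.0111 
slide [-0.002 -0.449  0.004] turn [-0.0013 -0.     -0.0012] j [ 13.2  19.1 -26.8   0.  -44.   -4.6]
[-0.02541213 -0.06014652]
```

View pics/w7o.png

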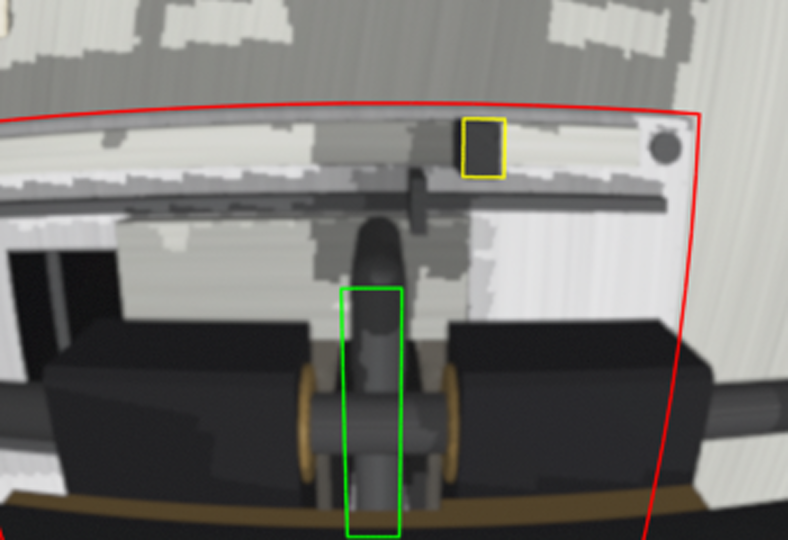

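```bash
python3 - <<'E'
from h import *
c=load('w7.npz')
def s(x,y,z): return tost(fray(c,150+x/2.25,80+y/2.25,z)).round(4)
print('mark',s(484,148,.048)); print('ptr',s(418,170,.048),s(418,170,.04),s(418,170,.055),'handle',s(377,360,.081))
R=cv2.Rodrigues(c['rvec'])[0]; print(tost(-R.T@c['tvec']),(-R.T@c['tvec'])[2])
E
```

```text
mark [-0.0508 -0.1148]
ptr [-0.035  -0.1093] [-0.0354 -0.1084] [-0.0346 -0.1102] handle [-0.0252 -0.0745]
[-0.0258435  -0.12870221] 0.21311412966251111
```

The pointer reads -0.035 and the mark -0.0508 along the station's x, so it needs 15.6 mm more.

apply_moves(slide=[[0,0.04,0],[0,0.05,0],[0,0.04,0],[0,0.026,0],[0,0,0],[0,0,0],[0,0,0],[0,0,0]], turn=[[0,0,0],[0,0,0],[0,0,0],[0,0,0],[0,0,0],[0,0,0],[0,0,0],[0,0,0]], jaw=[1,1,1,1,1,1,1,1])

```text
time_s: 18.75
tcp_pos: [0.5362, -0.0705, 0.0703]
eef_rot: [-179.8, -0.0, -81.4]
contact_force: [8.9, -3.0, -9.0]
gripper_width: 0.0105
```

```bash
python3 go.py .5948 -.0614 .07 -81.34; python3 -c "
from plant import r
from h import *
s=r.get_state();print(tost(s['tcp_pos']))
for n in('scene','top'):
    c=r.capture(n);np.savez(n+'8.npz',**c);cv2.imwrite('pics/'+n+'8.png',cv2.resize(c['pixels'][150:290,225:390],None,fx=4.2,fy=4.2) if n=='scene' else c['pixels'])
"; python3 w.py w8 -.041
```

```text
t 18.75 tcp [ 0.5362 -0.0705  0.0703] rot [-1.7983e+02 -2.0000e-02 -8.1430e+01] F [ 8.9 -3.  -9. ] w 0.0105 
slide [-0.002 -0.593  0.005] turn [-0.0019 -0.0002 -0.001 ] j [ 13.3  18.  -28.6   0.  -43.3  -4.8]
[-0.03974518 -0.06015518]
```

View pics/w8o.png

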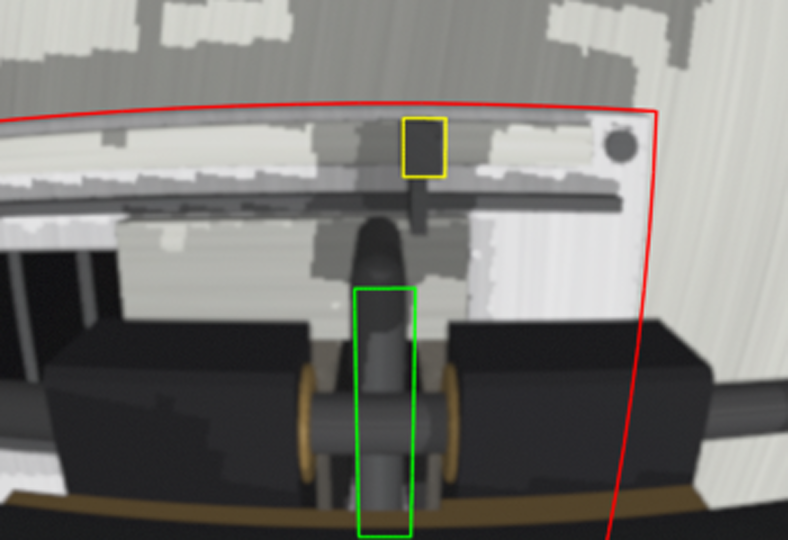

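View pics/scene8.png

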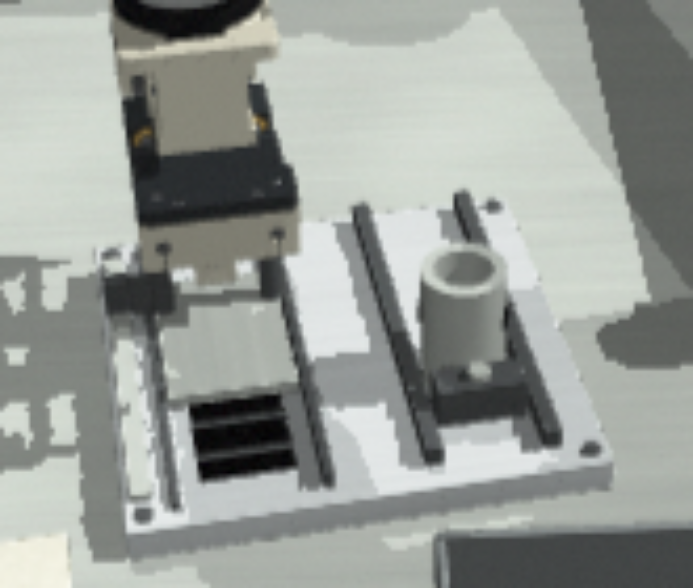

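The pointer (crop x 418) is about 1.5 mm short of the mark's middle (425), already within its width. A small touch more, then hold.

apply_moves(slide=[[0,0.014,0],[0,0,0],[0,0,0],[0,0,0],[0,0,0],[0,0,0],[0,0,0],[0,0,0]], turn=[[0,0,0],[0,0,0],[0,0,0],[0,0,0],[0,0,0],[0,0,0],[0,0,0],[0,0,0]], jaw=[1,1,1,1,1,1,1,1])

```text
time_s: 19.7
tcp_pos: [0.5349, -0.0706, 0.0703]
eef_rot: [-179.8, -0.0, -81.4]
contact_force: [8.3, -2.0, -9.5]
gripper_width: 0.0111
```

```bash
python3 w.py w9 -.041; python3 - <<'E'
from h import *
from plant import r
s=r.get_state();print(s['time_s'],tost(s['tcp_pos']),s['contact_force'],s['gripper_width'])
c=r.capture('top');np.savez('top9.npz',**c);cv2.imwrite('pics/top9.png',c['pixels']);W=cloud(c)
for n,(u,v) in dict(a=(236,237),b=(471,180),d=(467,227)).items():
    w=W[v-22:v+23,u-22:u+23].reshape(-1,3); w=w[np.isfinite(w[:,2])]
    zt=np.percentile(w[:,2],99.5); q=w[w[:,2]>zt-.006]; print(n,cv2.minEnclosingCircle(q[:,:2].astype(np.float32)),zt)
# tall sleeve in nest from depth
p=np.load('pose.npy'); S=W.reshape(-1,3); S=S[np.isfinite(S[:,2])]; L=np.c_[np.array([tost(x) for x in S[(S[:,2]>.083)&(S[:,2]<.097)]])]
L=L[(abs(L[:,0]-.036)<.04)&(abs(L[:,1]-.065)<.04)]; print(len(L), cv2.minEnclosingCircle(L.astype(np.float32)) if len(L) else '')
E
```

```text
19.75 [-0.04108409 -0.06015505] [  9.82452413  -2.84190305 -10.39149159] 0.010713683917651476
a ((0.42165443301200867, 0.28714609146118164), 0.022878797724843025) 0.0448615973548752
b ((0.5492870807647705, -0.31513649225234985), 0.023383842781186104) 0.04462676294130968
d ((0.42981278896331787, -0.29404497146606445), 0.023341825231909752) 0.04427596826647887
0
```

View pics/w9o.png

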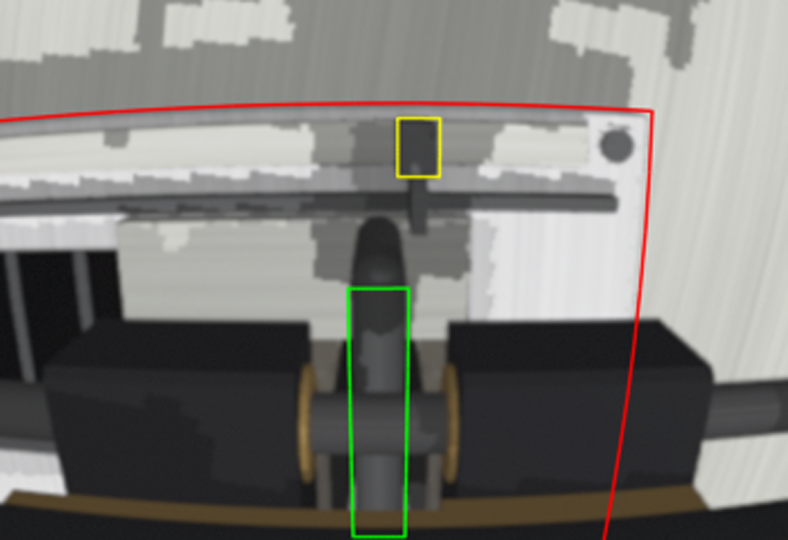

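The pointer (x 418) now sits on the middle of the mark (x 419), the wrist reads about 10 N and the short sleeves haven't moved. I'm handing it in.

```bash
python3 -c "
from plant import r
print(r.close_job())"
```

```text
the job is handed in; nothing more can be done
None
```

I handed the job in at about 20 s of the 64 s limit, with the tall sleeve seated against the stop and the shutter held open at the mark. No verdict was reported.

- **Sleeve:** I stood it between the guides and slid it along until the force rose to about 13 N with no further movement. That was at station x ≈ +0.036 m, where the images had put the stop. I then eased off and released it, and the wrist and scene pictures showed it upright and touching the stop. The scene picture still showed this after most of the pull, before the last 1.4 mm.
- **Shutter:** I pulled it about 61 mm by the bow handle and kept hold of it with a 40 N grip. In the last wrist picture the pointer was within about 0.3 mm of the middle of the index block. The wrist force along the pull was about 8 to 10 N, which fits the spring.
- **Short sleeves:** all three measured within 1 mm of where they stood at the start.

**Checks that failed or disagreed:**
- My last check of the seated sleeve from the top camera gave no depth points, most likely because the arm was in the way. Its final position therefore rests on the earlier contact and pictures.
- The gripper read about 11 mm on the 12 mm bar.
- A steady vertical force of about 9 to 10 N, pressing down on the tool, appeared while holding the handle. I did not trace its cause.

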